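# Set small oval lids drying under the hold-down bar

## Task

Take the sanding block off the drying tray and lay it flat on the cork mat, and lay every oval lid flat in the tray, one to a pocket. Then swing the hold-down bar fully closed over the lids, push the orange-headed pin down through the fork and the bar until its collar sits on the fork, and after that push the fan box's damper rod in to its middle click and let go. Do not disturb the jar, the brush or the big oval box.

Things in the scene. Friction and masses are not known exactly. Their poses are not given: they have to be found in the camera images.
- station: fixed drying station (place and yaw vary). Origin: on the bench under its grey tray's centre. Tray 240 (x) x 200 (y), floor 30 mm above the bench; four pockets, each 107 x 89 mm, centred at x = +-56.5, y = +-47.5 mm, parted and framed by ribs 6 mm wide, tops 38 mm above the bench. Steel fork at x 0, y 135; hinge post of the bar at x 0, y -145; green fan box 90 x 90 x 85 high at x -100, y 155 mm
- fork_hole (a point): centre of the 18 mm upright hole in the fork's upper plate, at its top face, 88 mm above the bench. Two 10 mm plates (44 to 54 and 78 to 88 mm up, 58 x 50 mm) have the same hole; the bar's end goes between them. Closed on the station's -x side
- bar (a joint): hold-down bar, swings level about its upright hinge: rad, 0 = fully closed over the tray (at its stop, its hole in line with the fork's), grows as it opens towards the station's +x, to 1.70; starts at 1.45 to 1.65; stays where left, friction 0.12 N m. Wood, 50 mm wide, 12 mm thick (60 to 72 mm above the bench, clear of lids in the pockets), steel end with an 18 mm hole 280 mm from the hinge
- bar_handle (a point): top of the bar's red upright handle post: round, 22 mm diameter, standing 40 mm above the bar (72 to 112 mm above the bench), 110 mm from the hinge axis; this point is the centre of its top, z up
- bar_hole (a point): centre of the hole in the bar's end, at the bar's top face, 72 mm above the bench, 280 mm from the hinge
- rod (a joint): damper rod of the fan box, out of its +y face: m, 0 = fully out, 0.050 = fully in, sliding level towards the station's -y. Clicks into spring notches at 0, 0.025 (middle) and 0.050; let go within about 8 mm of the middle it snaps to it; about 9 N moves it over a notch. Starts out. At the middle click the red ring on the rod lies just outside the box's face
- rod_knob (a point): centre of the rod's round black knob, 30 mm diameter, 26 mm long along the rod (station y), 55 mm above the bench; clear below and around; 78 mm from the green box when out
- pin: headed steel pin, upright in the pin rest at the start. Origin: tip. Shank 14 mm diameter, 62 mm long with a 10 mm tapered nose; collar 32 mm diameter, 62 to 67 mm above the tip; round orange grip 24 mm diameter, 67 to 100 mm above the tip; z from tip to head. 100 g
- pin_collar (a point): on the pin's axis, at the underside of its collar, 62 mm from the tip; it rests on the fork's top when seated
- pin_rest: fixed wooden block 70 x 70 x 66 mm high with an 18 mm hole in its top's centre that holds the pin, the collar on the block's top. Origin: centre of the underside
- mat: fixed cork mat 180 (x) x 120 (y) x 6 mm on the bench, place for the sanding block. Origin: centre of the underside
- sander: yellow and black sanding block 120 (x) x 60 (y) x 30 mm, lying across the ribs in the middle of the tray at the start (its underside 38 mm above the bench). Origin: centre of the underside. 120 g
- lid1: wooden oval box lid 90 (x) x 52 (y) x 22 mm, straight sides over the middle 38 mm and round ends, lying flat on the bench at the right at the start (two to four are there). Origin: centre of the underside. 60 g
- lid2: wooden oval box lid 90 (x) x 52 (y) x 22 mm, straight sides over the middle 38 mm and round ends, lying flat on the bench at the right at the start (two to four are there). Origin: centre of the underside. 60 g
- lid3: wooden oval box lid 90 (x) x 52 (y) x 22 mm, straight sides over the middle 38 mm and round ends, lying flat on the bench at the right at the start (two to four are there). Origin: centre of the underside. 60 g
- lid4: wooden oval box lid 90 (x) x 52 (y) x 22 mm, straight sides over the middle 38 mm and round ends, lying flat on the bench at the right at the start (two to four are there). Origin: centre of the underside. 60 g
- jar: bystander: glass jar with brass cap, 66 mm diameter, 90 mm high. Origin: centre of the underside
- brush: bystander: brush lying on the bench at the far right. Origin: its middle, underside
- oval_box: bystander: big closed oval box 186 (x) x 116 (y) x 80 mm high. Origin: centre of the underside
Things that resemble listed ones, but are neither listed nor needed, are in the scene too. What is shaped like the lid3 but blue or red is not meant.

How it is judged:
By the outcome, as a careful person would: the job done as asked, in the order asked, and still so for the second after the job is handed in, with the robot touching nothing.
Of lid1, lid2, lid3, lid4 only 2 to 4 are there at a start; the rules pass over those that are not, and their reading is None.
At some moment in a run one of lid1, lid2, lid3, lid4, sander may be knocked a few centimetres aside while the robot is not near it.
It also fails if it takes over 210 s, if anything falls off the work surface, if the arm or the gripper's body presses on something with over 40 N, if the wrist force passes 120 N, or if a joint passes its speed limit or range.

## Robot

A 6-joint arm with a two-finger parallel gripper is mounted at the origin on the work surface. World frame = base frame: x ahead of the robot, y to its left, z up, the work surface at z = 0. Lengths are in m, angles in rad, forces in N, time in s.
With the tool pointing down it reaches from about 0.4 to 0.925 m from the base axis. Payload 3.4 kg.
Tool frame: the origin (TCP) lies on the mounting face of the last link; the fingertips stand 173 mm ahead of it and the grasp point (between the pads) lies 155 mm ahead of it; z points along the fingers, y is the direction in which the jaws open and shut (so a half turn about z gives the same grasp; the last joint's range is limited). The gripper opens to 85 mm and grips with 20 to 120 N. Pads are 22 mm wide; open, the fingers measure 114 mm over their backs; the gripper's body (76 mm by 85 mm) begins 54 mm behind the grasp point. The pads swing forward as they close: fully open they stand 13 mm farther back than shut.
Start: joints at [-1.391, 0.307, 1.506, -0, 1.328, -0.073], TCP at [0.144, -0.557, 0.405] pointing down, gripper open.
Joint ranges: [-3.12, 3.12], [-1.05, 2.28], [0.14, 2.33], [-1.42, 4.57], [0.1, 2.73], [-2.68, 2.68]. Speed limits (rad/s): [2.57, 2.57, 3.14, 3.14, 3.14, 3.14].

## Interface

Orientations are given as a rotation vector (axis times angle).
In Python, from station import ctrl, imaging, finish_job, nets gives the robot as it stands.
- The arm moves only by the tool play_rows, never from a script. Its argument "moves" is a list of rows, each a list of 3 entries, a list of its own where there are three numbers: the shift along the tool's x, y, z in units of 50 mm (1.0 is 50 mm), then the turn about the tool's z in degrees, then the finger opening in mm, from 0 to 85.4. In form: [[[dx, dy, dz], twist, hand], ...]. A call has 1 to 10 rows; each row shifts and turns the commanded pose from where the row before left it, along the tool's axes as they then stand; what a row does not reach is not made up. A row lasts 1/10 s, in which the tool goes at most 50 mm and 8.59 degrees, less where a joint would pass 70% of its speed; a pose out of reach is approached as far as the arm can. A call is refused whole if a number of a shift passes 1 or a number of a turn 8.59, either way. A call with a gripper value outside its range is refused whole. The fingers move at their own pace and stop on an object; the grip force is fixed at half the most. Time passes only in rows, so rows that do not move let the fingers close. It gives the time, the measured TCP pose, the force and the opening at its end, in the units of the state.
- ctrl.get_obs(): the state, without advancing time (a new reading comes with each control period).
- imaging.get_image(name): name is "scene" or "top"; returns a dict with "color" (420x560x3 uint8, red, green, blue), "z_map" (420x560 float32, m along the optical axis (not along the pixel's ray), 0 where there is no reading), "intrinsics" (3x3 intrinsics, pixels), "k1" (the pictures are not rectified: a ray, as slopes to the right and down, at radius r is drawn at 1 + k1 r^2 times it, then the intrinsics apply), "R" (3x3) and "t" (3): a world point X has camera coordinates R X + t. Camera axes: x right, y down, z forward; pixel columns grow to the right and rows downward; lengths in m; the calibration is good to about 2 mm. A picture is of the moment at which its call begins.
- finish_job(): hands the job in, once; it reports no verdict.
Trained networks look in a picture, given as the dict that the camera call returned (one of the last four; its "shot" number tells which), for a name from the list of things; names that differ only in an ending like _2 or _b are one class to them, and where a whole thing is asked for, a point or a joint stands for the part that bears it (a point fixed in the world has none). Each returns a list of dicts, best first, with "score" (0 to 1); they miss things now and then, are a little off and sometimes report something else, mostly with a low value. They report only what shows in the picture. A call takes as long as a camera call. They do not tell look-alikes from the thing itself.
- nets.outline_of(picture, label): "region" (420x560 bool, what is visible of it) and "location" ([column, row] in pixels, amid what is visible of it).
- nets.tip_of(picture, label): "location" ([column, row] in pixels: a listed point, or the origin of a listed thing).
The state is a dict: "t": time; "q": joint angles; "joint_velocities": joint speeds; "tau": joint torques, N m; "ee_pos": TCP position; "orientation": TCP orientation; "ft_force": force on the tool from outside, world axes, zero at the start; "moment": the same for the moment, N m; "finger_gap": finger opening in m.
Only numpy, scipy, OpenCV 4.12 (cv2) and the standard library are available. Lean on these libraries where they do the work, as an engineer would, in place of code of your own. Each camera call takes 0.05 s, during which the arm holds its last target. There are 200 camera calls.

## Working session

There is one attempt and no reset: what is moved stays moved. The work goes in short steps, Python scripts to look and compute and a tool call to move; the robot and the scene stay as the last step left them, time stands still between calls to the robot, and variables do not carry over. Pictures are saved under pics/ and viewed, about 12 in all and at most 16, crops included, and the job is handed in when it is done.

Besides the shell and the picture viewer there is one more tool, called after "Call:" as name(argument=value, ...) on one line, values as JSON. play_rows: Moves the arm, as the interface text tells. Its arguments: {"type":"object","properties":{"moves":{"type":"array","items":{"type":"array"}}},"required":["moves"]}

```bash
ls; mkdir -p pics; cat > h.py <<'E'
import numpy as np, cv2
from scipy.spatial.transform import Rotation as Rot
from station import ctrl, imaging, finish_job, nets
def ray(p,uv):
    K=p["intrinsics"];uv=np.asarray(uv,float).reshape(1,1,2)
    x=cv2.undistortPoints(uv,np.array(K,float),np.array([p["k1"],0,0,0,0],float))[0,0]
    R=np.array(p["R"]);t=np.array(p["t"])
    return -R.T@t, R.T@np.array([x[0],x[1],1.0])
def atz(p,uv,z):
    o,d=ray(p,uv); return o+d*(z-o[2])/d[2]
def cloud(p):
    K=np.array(p["intrinsics"],float);z=p["z_map"];h,w=z.shape
    u,v=np.meshgrid(np.arange(w),np.arange(h))
    x=cv2.undistortPoints(np.stack([u,v],-1).reshape(-1,1,2).astype(float),K,np.array([p["k1"],0,0,0,0],float))[:,0]
    c=np.c_[x,np.ones(len(x))]*z.reshape(-1,1)
    return ((c-np.array(p["t"]))@np.array(p["R"])).reshape(h,w,3)
def save(p,n): cv2.imwrite("pics/"+n,p["color"][:,:,::-1])
E
python3 - <<'E'
from h import *
for n in("scene","top"):
    p=imaging.get_image(n); save(p,n+"0.png"); C=cloud(p)
    print(n,-np.array(p["R"]).T@p["t"])
    for l in ["station","pin","pin_rest","mat","sander","lid1","jar","brush","oval_box","bar","rod"]:
        for r in nets.outline_of(p,l)[:7]:
            m=r["region"]&(p["z_map"]>0); pts=C[m]
            zt=np.percentile(pts[:,2],90) if m.sum() else 0; q=pts[pts[:,2]>zt-.012]
            if len(q)>5:
                (cx,cy),(w,h),a=cv2.minAreaRect((q[:,:2]*1000).astype(np.float32))
                print(l,round(r["score"],2),np.round(r["location"]),"n",m.sum(),"ztop %.3f rect %.0f %.0f  %.0fx%.0f a%.0f"%(zt,cx,cy,w,h,a),p["color"][m].mean(0).astype(int))
    for l in ["fork_hole","bar_handle","bar_hole","rod_knob","pin_collar","station"]:
        for r in nets.tip_of(p,l)[:3]:
            z=dict(fork_hole=.088,bar_handle=.112,bar_hole=.072,rod_knob=.055,pin_collar=.066,station=0)[l]
            print(l,round(r["score"],2),np.round(r["location"],1),np.round(atz(p,r["location"],z),4))
print(ctrl.get_obs())
E
```

```text
pics
scene [1.01726096 0.63596293 0.91435421]
station 0.82 [292. 286.] n 8114 ztop 0.089 rect 609 72  232x543 a45 [169 173 157]
pin 0.59 [338. 338.] n 197 ztop 0.106 rect 645 342  22x21 a47 [234 181 108]
pin_rest 0.76 [334. 351.] n 1021 ztop 0.069 rect 645 341  71x70 a11 [202 144  91]
pin_rest 0.31 [336. 339.] n 229 ztop 0.106 rect 645 342  22x21 a47 [234 181 107]
mat 0.7 [334. 337.] n 228 ztop 0.106 rect 645 342  22x21 a47 [234 181 107]
mat 0.59 [208. 190.] n 930 ztop 0.011 rect 528 -445  129x181 a88 [240 209 145]
sander 0.7 [212. 272.] n 1854 ztop 0.077 rect 738 -41  328x54 a6 [234 217 177]
sander 0.61 [285. 268.] n 998 ztop 0.072 rect 583 94  123x62 a17 [111 102  78]
sander 0.31 [209. 210.] n 287 ztop 0.027 rect 598 -326  89x55 a17 [226 202 152]
sander 0.24 [383. 305.] n 240 ztop 0.072 rect 461 325  26x90 a5 [126 114 109]
lid1 0.92 [341. 235.] n 410 ztop 0.027 rect 337 68  91x52 a16 [ 84 129 214]
lid1 0.84 [296. 218.] n 341 ztop 0.027 rect 395 -88  93x52 a39 [228  82  74]
lid1 0.81 [261. 184.] n 240 ztop 0.027 rect 371 -322  58x84 a75 [237  99  88]
lid1 0.63 [237. 223.] n 336 ztop
[... 3573 characters left out ...]
62 0.2371 0.    ]
{'t': 1.8, 'q': array([-1.39046633e+00,  3.06787745e-01,  1.50640826e+00, -6.27349673e-06,
        1.32836971e+00, -7.35122105e-02]), 'joint_velocities': array([-7.53158550e-04,  7.03040746e-05,  1.60453276e-03,  7.41035883e-04,
        8.85022369e-04,  8.30720617e-04]), 'tau': array([ 2.83406160e-03, -4.57464981e+01, -2.52320677e+01,  3.52824181e-04,
        1.06942694e-03,  3.29063454e-06]), 'ee_pos': array([ 0.14436628, -0.55658863,  0.4047088 ]), 'orientation': array([ 3.11629539e+00,  3.97663635e-01, -7.29380563e-06]), 'ft_force': array([ 0.778323  ,  0.39997351, -0.42448536]), 'moment': array([-0.04548797, -0.08482889, -0.04058097]), 'finger_gap': 0.08497105457534401}
```

```bash
python3 -c "
import cv2
a=cv2.imread('pics/top0.png')[100:300,100:460];cv2.imwrite('pics/t0z.png',cv2.resize(a,None,fx=2.2,fy=2.2,interpolation=cv2.INTER_CUBIC))"
```

```text
(no output)
```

View pics/scene0.png

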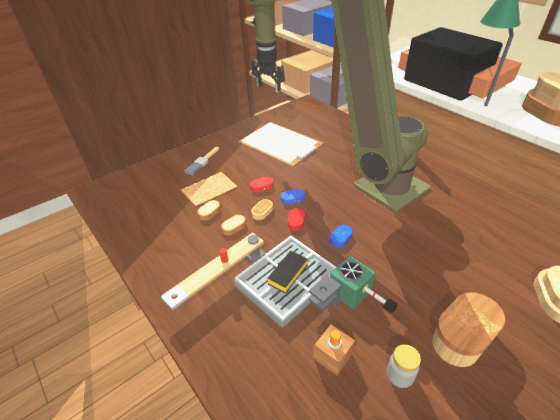

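View pics/t0z.png

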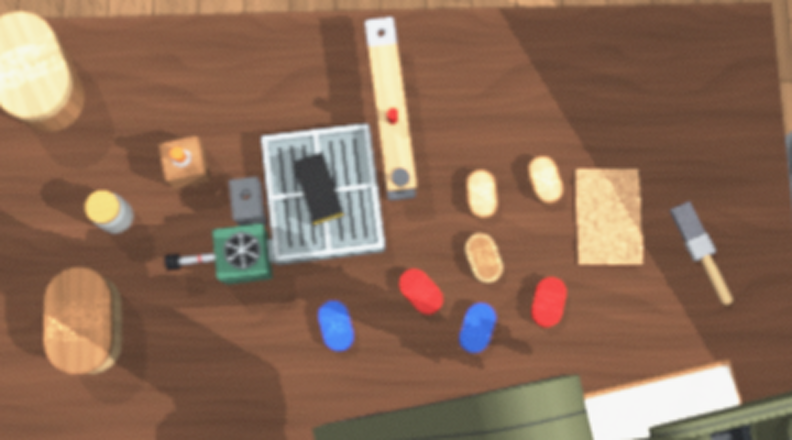

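```bash
python3 - <<'E'
from h import *
for n in("scene","top"):
    p=imaging.get_image(n); C=cloud(p)
    c=C[...,:2]; z=C[...,2]
    if n=="scene":
        cv2.imwrite("pics/lidz.png",cv2.resize(p["color"][170:250,185:315,::-1],None,fx=6,fy=6,interpolation=cv2.INTER_CUBIC))
    off=np.median(z[(c[...,0]>.45)&(c[...,0]<.55)&(c[...,1]<-.5)&(abs(z)<.02)]); print(n,"bench z",off)
    d=np.linalg.norm(c-[.583,.086],axis=2)
    m=(d<.16)&(z>.031)&(z<.05); m=cv2.morphologyEx(m.astype(np.uint8),cv2.MORPH_OPEN,np.ones((2,2)))
    k,L,S,_=cv2.connectedComponentsWithStats(m); b=1+np.argmax(S[1:,4]); q=c[L==b]
    print("tray",cv2.minAreaRect((q*1000).astype(np.float32)),len(q))
    m=(c[...,0]>.45)&(c[...,0]<.62)&(c[...,1]>.18)&(c[...,1]<.27)&(z>.082)&(z<.098)&(np.linalg.norm(c-[.46,.22],axis=2)>.065)
    print("fork top",cv2.minAreaRect((c[m]*1000).astype(np.float32)),m.sum())
    m=(np.linalg.norm(c-[.47,.225],axis=2)<.08)&(z>.07)&(z<.1)
    print("fan top",cv2.minAreaRect((c[m]*1000).astype(np.float32)),np.median(z[m]))
    m=(np.linalg.norm(c-[.456,-.207],axis=2)<.06)&(z>.012)
    print("lidC z pct",np.percentile(z[m],[5,25,50,75,95]), "lidA", np.percentile(z[(np.linalg.norm(c-[.576,-.208],axis=2)<.06)&(z>.012)],[5,25,50,75,95]))
E
```

```text
scene bench z 0.0023839151520499103
tray ((791.3088989257812, 259.986328125), (830.2017211914062, 283.577392578125), 40.136268615722656) 2888
fork top ((551.9574584960938, 234.7005615234375), (89.70138549804688, 81.51993560791016), 7.0367207527160645) 466
fan top ((485.2534484863281, 234.0016326904297), (126.90554809570312, 91.41429901123047), 5.03455924987793) 0.08871780327644517
lidC z pct [0.01524269 0.02245076 0.02473219 0.02607843 0.02799203] lidA [0.01495944 0.02230893 0.02435293 0.02577714 0.02757656]
top bench z 0.0012536386719195509
tray ((681.6793212890625, 7.176164627075195), (41.902984619140625, 28.73213005065918), 10.755820274353027) 43
fork top ((554.5906372070312, 233.26889038085938), (89.36540222167969, 79.9863510131836), 4.573953628540039) 200
fan top ((485.8027038574219, 231.15545654296875), (127.34040832519531, 90.15560150146484), 4.994821548461914) 0.08613240602554686
lidC z pct [0.0154906  0.01988653 0.02234903 0.02481023 0.03004244] lidA [0.01502044 0.0196836  0.02212673 0.0247962  0.0287126 ]
```

View pics/lidz.png

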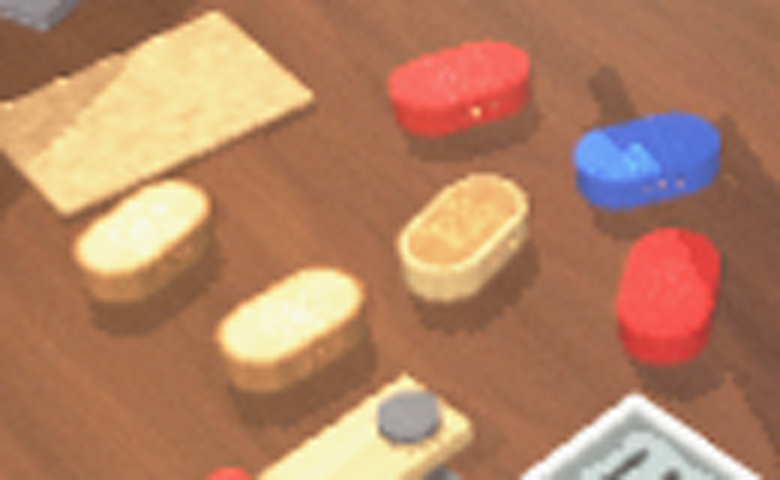

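```bash
cat >> h.py <<'E'
def pose():
    s=ctrl.get_obs(); R=Rot.from_rotvec(s["orientation"]).as_matrix()
    return np.array(s["ee_pos"])-[0,0,.173], np.degrees(np.arctan2(R[1,0],R[0,0]))
def plan(*wps,start=None):
    """waypoints (x,y,tipz,theta deg): prints twist first, then total shift units in the turned frame"""
    P,th=start or pose(); P=np.array(P,float)
    print("at",np.round(P,4),round(th,1))
    for x,y,z,t in wps:
        tw=(th-t+90)%180-90; th2=th-tw; a=np.radians(th2); d=np.array([x,y,z])-P
        u=np.array([d[0]*np.cos(a)+d[1]*np.sin(a), d[0]*np.sin(a)-d[1]*np.cos(a), -d[2]])/.05
        print("twist %.1f  units %s  min rows %.1f"%(tw,np.round(u,2),max(np.linalg.norm(u),0))); P=np.array([x,y,z]);th=th2
E
python3 - <<'E'
from h import *
for n in("scene","top"):
    p=imaging.get_image(n); C=cloud(p); c=C[...,:2]; z=C[...,2]
    m=(c[...,0]>.40)&(c[...,0]<.64)&(c[...,1]>.17)&(c[...,1]<.30)&(z>.079)&(z<.099)
    r=cv2.minAreaRect((c[m]*1000).astype(np.float32)); print("fan+fork",r)
    q=(C[m][:,:2]); 
    m=(np.linalg.norm(c-[.456,-.208],axis=2)<.015)&(z>.01); print("lidC mid z",np.median(z[m]), "lidA", np.median(z[(np.linalg.norm(c-[.576,-.208],axis=2)<.015)]))
plan((.584,.092,.2,17),(.584,.092,.045,17),(.584,.092,.15,17),(.529,-.447,.15,-2),(.529,-.447,.015,-2))
E
```

```text
fan+fork ((508.77874755859375, 235.3483123779297), (176.27719116210938, 90.5423812866211), 5.190221309661865)
lidC mid z 0.025720123813375656 lidA 0.025422438635729357
fan+fork ((510.5995788574219, 233.9340362548828), (175.58200073242188, 90.30693817138672), 5.884774208068848)
lidC mid z 0.022263392449304503 lidA 0.02286932383124838
at [ 0.1443 -0.5566  0.2317] 14.5
twist -2.5  units [12.2  -9.83  0.63]  min rows 15.7
twist 0.0  units [0.  0.  3.1]  min rows 3.1
twist 0.0  units [ 0.   0.  -2.1]  min rows 2.1
twist 19.0  units [-0.72 10.81 -0.  ]  min rows 10.8
twist 0.0  units [ 0.  -0.   2.7]  min rows 2.7
```

Call:
play_rows(moves=[[[0,0,0],-2.5,85],[[0.7,-0.56,0],0,85],[[0.7,-0.56,0],0,85],[[0.7,-0.56,0],0,85],[[0.7,-0.56,0],0,85],[[0.7,-0.56,0],0,85],[[0.7,-0.56,0],0,85],[[0.7,-0.56,0],0,85],[[0.7,-0.56,0],0,85],[[0.7,-0.56,0],0,85]])

```text
t: 3.0
ee_pos: [0.3723, -0.2217, 0.405]
orientation: [3.106, 0.465, 0.001]
ft_force: [1.2, -1.9, -0.7]
finger_gap: 0.0852
```

Call:
play_rows(moves=[[[0.7,-0.56,0],0,85],[[0.7,-0.56,0],0,85],[[0.7,-0.56,0],0,85],[[0.7,-0.56,0],0,85],[[0.7,-0.56,0],0,85],[[0.7,-0.56,0],0,85],[[0.7,-0.56,0],0,85],[[0.7,-0.56,0],0,85],[[0,0,0],0,85],[[0,0,0],0,85]])

```text
t: 4.0
ee_pos: [0.574, 0.0738, 0.4042]
orientation: [3.106, 0.469, -0.002]
ft_force: [0.5, -0.1, -0.2]
finger_gap: 0.0849
```

```bash
python3 -c "
from h import *
plan((.584,.092,.046,17))"
```

```text
at [0.574  0.0738 0.2312] 17.2
twist 0.2  units [ 0.3  -0.29  3.7 ]  min rows 3.7
```

Call:
play_rows(moves=[[[0.3,-0.29,0.7],0,85],[[0,0,0.8],0,85],[[0,0,0.8],0,85],[[0,0,0.8],0,85],[[0,0,0.6],0,85],[[0,0,0],0,50],[[0,0,0],0,40],[[0,0,0],0,40],[[0,0,0],0,40],[[0,0,0],0,40]])

```text
t: 5.0
ee_pos: [0.5844, 0.0911, 0.2213]
orientation: [3.107, 0.465, 0.005]
ft_force: [0.3, 0.1, -1.5]
finger_gap: 0.0588
```

Call:
play_rows(moves=[[[0,0,0],0,40],[[0,0,-0.5],0,40],[[0,0,-0.8],0,40],[[0,0,-0.8],0,40],[[0,0,0],8.5,40],[[0,0,0],8.5,40],[[0,0,0],2,40],[[0,0,0],0,40]])

```text
t: 5.8
ee_pos: [0.5836, 0.0912, 0.3251]
orientation: [-3.141, 0.053, -0.001]
ft_force: [0.5, 0.2, -1.0]
finger_gap: 0.0585
```

```bash
python3 -c "
from h import *
plan((.529,-.447,.15,-2))"
```

```text
at [0.5836 0.0912 0.1521] -1.9
twist 0.1  units [-0.72 10.8   0.04]  min rows 10.8
```

Call:
play_rows(moves=[[[-0.06,0.9,0],0,40],[[-0.06,0.9,0],0,40],[[-0.06,0.9,0],0,40],[[-0.06,0.9,0],0,40],[[-0.06,0.9,0],0,40],[[-0.06,0.9,0],0,40],[[-0.06,0.9,0],0,40],[[-0.06,0.9,0],0,40],[[-0.06,0.9,0],0,40],[[-0.06,0.9,0],0,40]])

```text
t: 6.8
ee_pos: [0.538, -0.3593, 0.3247]
orientation: [-3.141, 0.052, 0.0]
ft_force: [0.6, -0.1, -0.8]
finger_gap: 0.0583
```

Call:
play_rows(moves=[[[-0.06,0.9,0],0,40],[[-0.06,0.9,0],0,40],[[0,0,0.8],0,40],[[0,0,0.8],0,40],[[0,0,0.6],0,40],[[0,0,0],0,40],[[0,0,0],0,40]])

```text
t: 7.5
ee_pos: [0.5295, -0.4473, 0.2144]
orientation: [-3.14, 0.053, 0.002]
ft_force: [0.3, -0.4, -1.3]
finger_gap: 0.0585
```

```bash
python3 -c "
from h import *
plan((.529,-.447,.018,-2))"
```

```text
at [ 0.5295 -0.4473  0.0414] -1.9
twist 0.1  units [-0.01 -0.01  0.47]  min rows 0.5
```

Call:
play_rows(moves=[[[0,0,0.25],0,40],[[0,0,0.23],0,40],[[0,0,0.02],0,40],[[0,0,0],0,75],[[0,0,0],0,75],[[0,0,0],0,75],[[0,0,-0.6],0,75],[[0,0,-0.9],0,75],[[0,0,-0.9],0,75],[[0,0,0],0,75]])

```text
t: 8.5
ee_pos: [0.5314, -0.4492, 0.3185]
orientation: [3.13, -0.053, 0.018]
ft_force: [0.2, -0.2, 0.5]
finger_gap: 0.075
```

```bash
cat > look.py <<'E'
from h import *
def lids(labels=("lid1","sander"),cams=("scene","top")):
    for n in cams:
        p=imaging.get_image(n); C=cloud(p)
        for l in labels:
            for r in nets.outline_of(p,l)[:8]:
                m=r["region"]&(p["z_map"]>0); pts=C[m]; col=p["color"][m].mean(0).astype(int) if m.sum() else [0,0,0]
                if m.sum()<20 or (l=="lid1" and (col[2]>col[1]+20 or col[0]>col[1]*1.8)): continue
                zt=np.percentile(pts[:,2],90); q=pts[pts[:,2]>zt-.010]
                (cx,cy),(w,h),a=cv2.minAreaRect((q[:,:2]*1000).astype(np.float32))
                if w<h: w,h,a=h,w,a-90
                print(n,l,"%.2f"%r["score"],"ztop %.3f at %.0f %.0f %.0fx%.0f long axis %.0f"%(zt,cx,cy,w,h,a))
    return p
if __name__=="__main__": lids(); plan((.598,-.328,.15,17),(.598,-.328,.008,17))
E
python3 look.py
```

```text
scene lid1 0.91 ztop 0.027 at 574 -206 90x55 long axis 6
scene lid1 0.65 ztop 0.026 at 457 -205 91x55 long axis 15
scene lid1 0.52 ztop 0.027 at 601 -325 82x53 long axis 14
scene lid1 0.21 ztop 0.011 at 531 -447 177x133 long axis -3
scene sander 0.79 ztop 0.040 at 530 -444 121x69 long axis -2
top lid1 0.58 ztop 0.027 at 598 -330 85x52 long axis 16
top lid1 0.58 ztop 0.014 at 540 -370 250x126 long axis -68
top lid1 0.47 ztop 0.029 at 580 -208 72x42 long axis -2
at [ 0.5288 -0.4468  0.1349] -2.0
twist -19.0  units [ 2.02 -1.87 -0.3 ]  min rows 2.8
twist 0.0  units [0.   0.   2.84]  min rows 2.8
```

Call:
play_rows(moves=[[[0,0,0],-8.5,75],[[0,0,0],-8.5,75],[[0,0,0],-2,75],[[0.67,-0.62,0],0,75],[[0.67,-0.62,0],0,75],[[0.68,-0.63,0],0,75],[[0,0,0.8],0,75],[[0,0,0.8],0,75],[[0,0,0.6],0,75],[[0,0,0],0,75]])

```text
t: 9.8
ee_pos: [0.596, -0.3264, 0.1931]
orientation: [-3.098, -0.465, 0.016]
ft_force: [-1.3, 0.9, 0.2]
finger_gap: 0.0749
```

```bash
python3 -c "
from h import *
plan((.599,-.328,.005,16.5))"
```

```text
at [ 0.596  -0.3264  0.0201] 17.1
twist 0.6  units [0.05 0.05 0.3 ]  min rows 0.3
```

Call:
play_rows(moves=[[[0.05,0.03,0.3],0,75],[[0,0,0],0,45],[[0,0,0],0,35],[[0,0,0],0,35],[[0,0,0],0,35],[[0,0,0],0,35],[[0,0,-0.8],0,35],[[0,0,-0.9],0,35],[[0,0,-0.9],0,35],[[0,0,-0.4],0,35]])

```text
t: 10.8
ee_pos: [0.6023, -0.3296, 0.3403]
orientation: [3.102, 0.465, 0.01]
ft_force: [1.2, -0.7, 0.5]
finger_gap: 0.05
```

Call:
play_rows(moves=[[[0,0,0],8.5,35],[[0,0,0],3,35],[[0,0,0],0,35]])

```text
t: 11.1
ee_pos: [0.6012, -0.3289, 0.3354]
orientation: [3.138, 0.152, 0.001]
ft_force: [-1.0, 0.2, 0.3]
finger_gap: 0.0498
```

```bash
python3 -c "
from h import *
plan((.634,.1386,.155,5.5))"
```

```text
at [ 0.6012 -0.3289  0.1624] 5.5
twist 0.0  units [ 1.55 -9.24  0.15]  min rows 9.4
```

Call:
play_rows(moves=[[[0.15,-0.92,0],0,35],[[0.15,-0.92,0],0,35],[[0.15,-0.92,0],0,35],[[0.15,-0.92,0],0,35],[[0.15,-0.92,0],0,35],[[0.15,-0.92,0],0,35],[[0.16,-0.92,0],0,35],[[0.16,-0.92,0],0,35],[[0.16,-0.92,0],0,35],[[0.16,-0.96,0],0,35]])

```text
t: 12.1
ee_pos: [0.6332, 0.14, 0.3346]
orientation: [3.138, 0.154, -0.0]
ft_force: [1.3, 0.5, -0.6]
finger_gap: 0.0499
```

Call:
play_rows(moves=[[[0,0,0.6],0,35],[[0,0,0.6],0,35],[[0,0,0.4],0,35],[[0,0,0],0,35],[[0,0,0],0,35]])

```text
t: 12.6
ee_pos: [0.6334, 0.1382, 0.2545]
orientation: [3.138, 0.153, -0.001]
ft_force: [-0.1, 0.1, -0.3]
finger_gap: 0.0495
```

```bash
python3 -c "
from h import *
plan((.634,.1386,.036,5.5))"
```

```text
at [0.6334 0.1382 0.0815] 5.6
twist 0.1  units [ 0.01 -0.01  0.91]  min rows 0.9
```

Call:
play_rows(moves=[[[0,0,0.4],0,35],[[0,0,0.3],0,35],[[0,0,0.2],0,35],[[0,0,0],0,35],[[0,0,0],0,62],[[0,0,0],0,62],[[0,0,-0.5],0,62],[[0,0,-0.8],0,75],[[0,0,-0.9],0,75],[[0,0,-0.2],2,75]])

```text
t: 13.6
ee_pos: [0.6355, 0.1385, 0.3361]
orientation: [-3.139, -0.096, -0.017]
ft_force: [0.8, 0.3, -0.0]
finger_gap: 0.0748
```

```bash
python3 -c "
from look import *
lids(('lid1',))
plan((.576,-.207,.15,4))"
```

```text
scene lid1 0.85 ztop 0.057 at 634 139 89x54 long axis 4
scene lid1 0.55 ztop 0.027 at 575 -207 88x54 long axis 3
scene lid1 0.51 ztop 0.027 at 465 -212 79x45 long axis 56
top lid1 0.67 ztop 0.027 at 575 -209 89x51 long axis 3
top lid1 0.63 ztop 0.029 at 454 -208 87x52 long axis 20
at [0.6331 0.1381 0.1564] 3.6
twist -0.4  units [-1.62  6.81  0.13]  min rows 7.0
```

Call:
play_rows(moves=[[[-0.2,0.85,0],0,75],[[-0.2,0.85,0],0,75],[[-0.2,0.85,0],0,75],[[-0.2,0.85,0],0,75],[[-0.2,0.85,0],0,75],[[-0.2,0.85,0],0,75],[[-0.2,0.85,0],0,75],[[-0.2,0.86,0],0,75],[[0,0,0.8],0,75],[[0,0,0.8],0,75]])

```text
t: 14.8
ee_pos: [0.5741, -0.2086, 0.2482]
orientation: [3.14, 0.093, 0.001]
ft_force: [0.3, 0.1, -0.3]
finger_gap: 0.0749
```

Call:
play_rows(moves=[[[0,0,0.7],0,75],[[0,0,0.4],0,75],[[0,0,0],0,75]])

```text
t: 15.1
ee_pos: [0.5719, -0.2056, 0.1894]
orientation: [-3.135, -0.097, 0.016]
ft_force: [-0.5, 0.5, -0.5]
finger_gap: 0.0749
```

```bash
python3 -c "
from h import *
plan((.576,-.207,.005,3.6))"
```

```text
at [ 0.5719 -0.2056  0.0164] 3.6
twist -0.0  units [0.08 0.03 0.23]  min rows 0.2
```

Call:
play_rows(moves=[[[0.06,0.03,0.23],0,75],[[0,0,0],0,45],[[0,0,0],0,35],[[0,0,0],0,35],[[0,0,0],0,35],[[0,0,0],0,35],[[0,0,-0.8],0,35],[[0,0,-0.9],0,35],[[0,0,-0.9],0,35],[[0,0,-0.4],0,35]])

```text
t: 16.1
ee_pos: [0.5786, -0.2082, 0.3382]
orientation: [3.137, 0.097, 0.011]
ft_force: [0.9, -0.6, -1.2]
finger_gap: 0.0501
```

Call:
play_rows(moves=[[[0,0,0],-2,35],[[0,0,0],0,35]])

```text
t: 16.3
ee_pos: [0.5776, -0.2078, 0.3347]
orientation: [3.137, 0.152, 0.004]
ft_force: [-0.6, -0.0, -0.4]
finger_gap: 0.0503
```

```bash
python3 -c "
from h import *
plan((.643,.044,.155,5.5))"
```

```text
at [ 0.5776 -0.2078  0.1617] 5.6
twist 0.1  units [ 1.78 -4.89  0.13]  min rows 5.2
```

Call:
play_rows(moves=[[[0.3,-0.82,0],0,35],[[0.3,-0.82,0],0,35],[[0.3,-0.82,0],0,35],[[0.3,-0.82,0],0,35],[[0.3,-0.82,0],0,35],[[0.28,-0.79,0],0,35],[[0,0,0.6],0,35],[[0,0,0.6],0,35],[[0,0,0.4],0,35],[[0,0,0],0,35]])

```text
t: 17.3
ee_pos: [0.6404, 0.0444, 0.2488]
orientation: [-3.138, -0.152, 0.015]
ft_force: [-1.2, -0.1, -0.9]
finger_gap: 0.0502
```

```bash
python3 -c "
from h import *
plan((.643,.044,.036,5.5))"
```

```text
at [0.6404 0.0444 0.0758] 5.5
twist 0.0  units [0.05 0.01 0.8 ]  min rows 0.8
```

Call:
play_rows(moves=[[[0.04,0.01,0.4],0,35],[[0,0,0.25],0,35],[[0,0,0.15],0,35],[[0,0,0],0,35],[[0,0,0],0,62],[[0,0,0],0,62],[[0,0,-0.5],0,62],[[0,0,-0.8],0,75],[[0,0,-0.9],0,75],[[0,0,-0.2],0,75]])

```text
t: 18.3
ee_pos: [0.6465, 0.0438, 0.3393]
orientation: [3.137, 0.152, 0.016]
ft_force: [0.8, 0.4, 0.3]
finger_gap: 0.0747
```

Call:
play_rows(moves=[[[0,0,0],-8,75],[[0,0,0],-3,75],[[0,0,0],0,75]])

```text
t: 18.6
ee_pos: [0.6444, 0.0438, 0.3331]
orientation: [-3.109, -0.452, 0.0]
ft_force: [0.1, -0.3, -0.8]
finger_gap: 0.0751
```

```bash
python3 -c "
from look import *
lids(('lid1',))
plan((.456,-.207,.15,17))"
```

```text
scene lid1 0.82 ztop 0.057 at 641 46 90x53 long axis 11
scene lid1 0.75 ztop 0.057 at 632 139 91x54 long axis 6
scene lid1 0.51 ztop 0.077 at 738 -24 324x88 long axis 6
top lid1 0.60 ztop 0.028 at 456 -208 84x50 long axis 21
at [0.6446 0.0438 0.1597] 16.5
twist -0.5  units [-5.07  3.69  0.19]  min rows 6.3
```

Call:
play_rows(moves=[[[-0.72,0.52,0],0,75],[[-0.72,0.52,0],0,75],[[-0.72,0.52,0],0,75],[[-0.72,0.52,0],0,75],[[-0.72,0.52,0],0,75],[[-0.72,0.54,0],0,75],[[-0.75,0.55,0],0,75],[[0,0,0.8],0,75],[[0,0,0.8],0,75],[[0,0,0.7],0,75]])

```text
t: 19.8
ee_pos: [0.4537, -0.2059, 0.2172]
orientation: [3.109, 0.448, 0.001]
ft_force: [-0.0, -0.0, -0.6]
finger_gap: 0.0749
```

Call:
play_rows(moves=[[[0,0,0.4],0,75],[[0,0,0],0,75]])

```text
t: 20.0
ee_pos: [0.4529, -0.2047, 0.1955]
orientation: [-3.105, -0.45, 0.008]
ft_force: [-0.2, 0.4, 0.1]
finger_gap: 0.0749
```

```bash
python3 -c "
from h import *
plan((.456,-.207,.005,17))"
```

```text
at [ 0.4529 -0.2047  0.0225] 16.5
twist -0.5  units [0.05 0.06 0.35]  min rows 0.4
```

Call:
play_rows(moves=[[[0.05,0.05,0.34],-1,75],[[0,0,0],0,45],[[0,0,0],0,35],[[0,0,0],0,35],[[0,0,0],0,35],[[0,0,0],0,35],[[0,0,-0.8],0,35],[[0,0,-0.9],0,35],[[0,0,-0.9],0,35],[[0,0,-0.4],0,35]])

```text
t: 21.0
ee_pos: [0.4581, -0.2073, 0.3356]
orientation: [3.101, 0.478, 0.008]
ft_force: [1.0, 0.0, -1.2]
finger_gap: 0.0502
```

Call:
play_rows(moves=[[[0,0,0],8.5,35],[[0,0,0],3.5,35],[[0,0,0],0,35]])

```text
t: 21.3
ee_pos: [0.457, -0.2067, 0.3317]
orientation: [3.138, 0.152, 0.001]
ft_force: [0.1, 0.3, -0.7]
finger_gap: 0.0503
```

```bash
python3 -c "
from h import *
plan((.5306,.0332,.155,5.5))"
```

```text
at [ 0.457  -0.2067  0.1587] 5.5
twist 0.0  units [ 1.93 -4.64  0.07]  min rows 5.0
```

Call:
play_rows(moves=[[[0.32,-0.77,0],0,35],[[0.32,-0.77,0],0,35],[[0.32,-0.77,0],0,35],[[0.32,-0.77,0],0,35],[[0.32,-0.78,0],0,35],[[0.33,-0.78,0],0,35],[[0,0,0.6],0,35],[[0,0,0.6],0,35],[[0,0,0.4],0,35],[[0,0,0],0,35]])

```text
t: 22.3
ee_pos: [0.5292, 0.0336, 0.2483]
orientation: [-3.137, -0.155, 0.011]
ft_force: [0.3, -0.3, -1.5]
finger_gap: 0.0502
```

```bash
python3 -c "
from h import *
plan((.5306,.0332,.036,5.5))"
```

```text
at [0.5292 0.0336 0.0753] 5.7
twist 0.2  units [0.03 0.01 0.79]  min rows 0.8
```

Call:
play_rows(moves=[[[0.02,0.01,0.4],0,35],[[0,0,0.25],0,35],[[0,0,0.14],0,35],[[0,0,0],0,35],[[0,0,0],0,62],[[0,0,0],0,62],[[0,0,-0.5],0,62],[[0,0,-0.8],0,75],[[0,0,-0.9],0,75],[[0,0,-0.9],0,75]])

```text
t: 23.3
ee_pos: [0.5316, 0.0329, 0.3682]
orientation: [-3.138, -0.152, 0.001]
ft_force: [-0.0, 0.2, -0.0]
finger_gap: 0.0752
```

Call:
play_rows(moves=[[[-0.6,0.9,0],0,75],[[-0.6,0.9,0],0,40],[[-0.6,0.9,0],0,40],[[-0.6,0.9,0],0,40],[[0,0,0],0,40]])

```text
t: 23.8
ee_pos: [0.4349, -0.1476, 0.367]
orientation: [3.136, 0.142, -0.002]
ft_force: [-0.5, 0.8, 0.4]
finger_gap: 0.0399
```

```bash
python3 -c "
from look import *
p=lids()
save(p,'t1.png')
a=cv2.imread('pics/t1.png')[100:300,100:460];cv2.imwrite('pics/t1z.png',cv2.resize(a,None,fx=2.2,fy=2.2,interpolation=cv2.INTER_CUBIC))
print(pose())
"
```

```text
scene lid1 0.83 ztop 0.057 at 641 46 88x55 long axis 5
scene lid1 0.73 ztop 0.057 at 530 34 87x56 long axis 5
scene lid1 0.61 ztop 0.057 at 632 141 89x51 long axis 6
scene sander 0.58 ztop 0.040 at 530 -444 121x67 long axis -3
top lid1 0.84 ztop 0.057 at 632 138 88x51 long axis 5
top lid1 0.83 ztop 0.057 at 642 42 87x49 long axis -0
top lid1 0.71 ztop 0.058 at 530 30 86x52 long axis -1
top sander 0.72 ztop 0.041 at 529 -447 113x61 long axis -2
(array([ 0.43828735, -0.14231541,  0.19370221]), np.float64(5.660723955032608))
```

View pics/t1z.png

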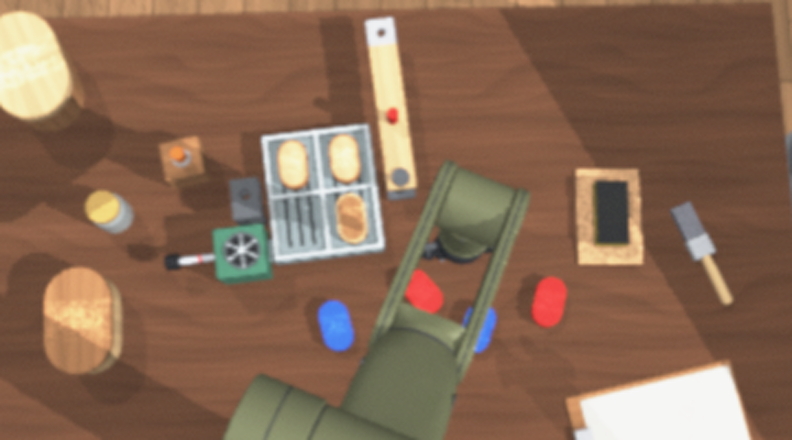

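```bash
python3 -c "
from h import *
plan((.705,-.042,.15,5.5))
h=np.array([.5962,-.0584]);a=np.radians(np.linspace(8.2,95.5,19));P=h+.11*np.c_[np.cos(a),np.sin(a)]
D=np.diff(P,axis=0)/.05;t=np.radians(5.6)
for d in D: print([round(d[0]*np.cos(t)+d[1]*np.sin(t),2),round(d[0]*np.sin(t)-d[1]*np.cos(t),2)],end=' ')
"
```

```text
at [ 0.4383 -0.1423  0.1937] 5.7
twist 0.2  units [ 5.5  -1.49  0.87]  min rows 5.8
[np.float64(-0.02), np.float64(-0.19)] [np.float64(-0.03), np.float64(-0.18)] [np.float64(-0.05), np.float64(-0.18)] [np.float64(-0.06), np.float64(-0.18)] [np.float64(-0.08), np.float64(-0.17)] [np.float64(-0.09), np.float64(-0.16)] [np.float64(-0.1), np.float64(-0.15)] [np.float64(-0.12), np.float64(-0.14)] [np.float64(-0.13), np.float64(-0.13)] [np.float64(-0.14), np.float64(-0.12)] [np.float64(-0.15), np.float64(-0.11)] [np.float64(-0.16), np.float64(-0.1)] [np.float64(-0.17), np.float64(-0.08)] [np.float64(-0.17), np.float64(-0.07)] [np.float64(-0.18), np.float64(-0.05)] [np.float64(-0.18), np.float64(-0.04)] [np.float64(-0.18), np.float64(-0.02)] [np.float64(-0.19), np.float64(-0.01)]
```

Call:
play_rows(moves=[[[0.79,-0.21,0],0,55],[[0.79,-0.21,0],0,55],[[0.79,-0.21,0],0,55],[[0.79,-0.21,0],0,55],[[0.78,-0.21,0],0,55],[[0.78,-0.22,0],0,55],[[0.78,-0.22,0],0,55],[[0,0,0.5],0,55],[[0,0,0.4],0,55],[[0,0,0],0,55]])

```text
t: 25.1
ee_pos: [0.7035, -0.0399, 0.3173]
orientation: [-3.136, -0.157, 0.012]
ft_force: [-0.0, 0.3, -0.3]
finger_gap: 0.0554
```

```bash
python3 -c "
from h import *
plan((.705,-.042,.080,5.5))"
```

```text
at [ 0.7035 -0.0399  0.1443] 5.7
twist 0.2  units [0.03 0.04 1.29]  min rows 1.3
```

Call:
play_rows(moves=[[[0.03,0.04,0.5],0,55],[[0,0,0.5],0,55],[[0,0,0.27],0,55],[[0,0,0],0,55],[[0,0,0],0,10],[[0,0,0],0,10],[[0,0,0],0,10],[[0,0,0],0,10],[[0,0,0],0,10]])

```text
t: 26.0
ee_pos: [0.7066, -0.0447, 0.2603]
orientation: [3.137, 0.152, 0.006]
ft_force: [-1.1, -0.6, 7.3]
finger_gap: 0.0203
```

Call:
play_rows(moves=[[[0,0,-0.1],0,10],[[0,0,0],0,10]])

```text
t: 26.2
ee_pos: [0.7069, -0.0446, 0.2605]
orientation: [-3.138, -0.152, -0.002]
ft_force: [7.5, 0.2, -14.3]
finger_gap: 0.0198
```

Call:
play_rows(moves=[[[-0.02,-0.19,0.06],0,10],[[-0.03,-0.18,0],0,10],[[-0.05,-0.18,0],0,10],[[-0.06,-0.18,0],0,10],[[-0.08,-0.17,0],0,10],[[0,0,0],0,10]])

```text
t: 26.8
ee_pos: [0.6934, 0.0005, 0.2605]
orientation: [-3.137, -0.155, -0.019]
ft_force: [12.7, 3.0, -10.2]
finger_gap: 0.0204
```

```bash
python3 -c "
from h import *
print(pose());p=pose()[0][:2]-[.5962,-.0584];print(np.linalg.norm(p),np.degrees(np.arctan2(p[1],p[0])))
s=ctrl.get_obs();print(s['ft_force'],s['finger_gap'])"
```

```text
(array([6.93436636e-01, 4.76993317e-04, 8.75447051e-02]), np.float64(5.645965976315444))
0.11367261641094623 31.194995912255802
[ 12.69020626   3.01316697 -10.21680786] 0.020420731335499088
```

Call:
play_rows(moves=[[[-0.05,-0.16,0.04],0,10],[[-0.1,-0.15,0],0,10],[[-0.12,-0.14,0],0,10],[[-0.13,-0.13,0],0,10],[[-0.14,-0.12,0],0,10],[[-0.15,-0.11,0],0,10],[[0,0,0],0,10]])

```text
t: 27.5
ee_pos: [0.6523, 0.0375, 0.2605]
orientation: [-3.136, -0.152, -0.009]
ft_force: [2.2, 5.1, 6.7]
finger_gap: 0.0199
```

Call:
play_rows(moves=[[[-0.16,-0.1,-0.02],0,10],[[-0.17,-0.08,0],0,10],[[-0.17,-0.07,0],0,10],[[-0.18,-0.05,0],0,10],[[-0.18,-0.04,0],0,10],[[0,0,0],0,10]])

```text
t: 28.1
ee_pos: [0.6076, 0.0502, 0.2605]
orientation: [-3.136, -0.154, -0.008]
ft_force: [4.4, 4.6, 0.4]
finger_gap: 0.0202
```

```bash
python3 -c "
from look import *
p=imaging.get_image('scene')
for l,z in (('bar_hole',.072),('bar_handle',.112),('fork_hole',.088)):
  for r in nets.tip_of(p,l)[:2]: print(l,r['score'],r['location'],atz(p,r['location'],z+.0024))
save(p,'s2.png'); a=cv2.imread('pics/s2.png')[210:370,210:430];cv2.imwrite('pics/s2z.png',cv2.resize(a,None,fx=3.5,fy=3.5,interpolation=cv2.INTER_CUBIC))
print(pose())"
```

```text
bar_hole 0.58 [309.9, 304.8] [0.62084786 0.22813861 0.0744    ]
bar_hole 0.34 [207.0, 186.1] [ 0.56590464 -0.37546356  0.0744    ]
bar_handle 0.68 [271.9, 256.0] [0.61322306 0.06220635 0.1144    ]
fork_hole 0.64 [324.4, 288.7] [0.56613598 0.22389509 0.0904    ]
(array([0.60821945, 0.05010074, 0.08753723]), np.float64(5.582127323685625))
```

View pics/s2z.png

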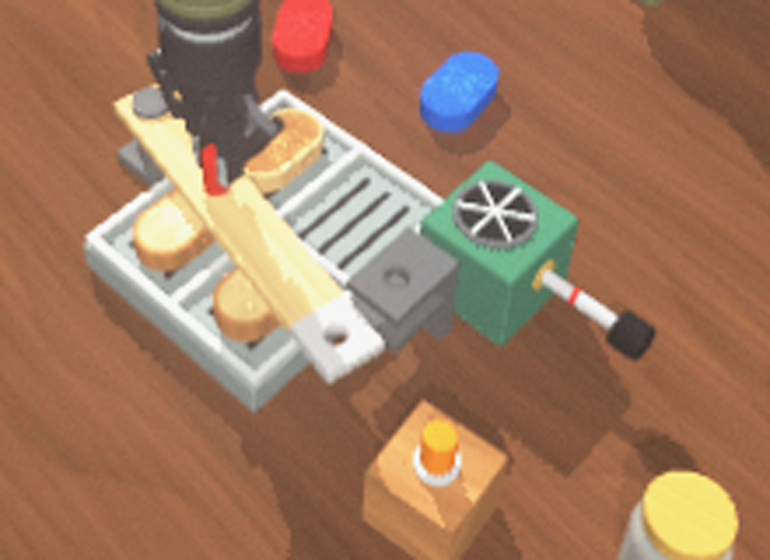

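Call:
play_rows(moves=[[[-0.18,-0.02,0],0,10],[[-0.16,-0.01,0],0,10],[[0,0,0],0,10]])

```text
t: 28.6
ee_pos: [0.5896, 0.0504, 0.2605]
orientation: [-3.134, -0.151, -0.003]
ft_force: [-0.3, 7.7, 5.7]
finger_gap: 0.0199
```

Call:
play_rows(moves=[[[-0.06,0,0],0,10],[[0,0,0],0,10]])

```text
t: 28.8
ee_pos: [0.5878, 0.0503, 0.2605]
orientation: [-3.134, -0.152, -0.007]
ft_force: [2.5, 8.7, 2.6]
finger_gap: 0.0197
```

Call:
play_rows(moves=[[[-0.06,0,0],0,10],[[0,0,0],0,10]])

```text
t: 29.0
ee_pos: [0.5842, 0.05, 0.2605]
orientation: [-3.134, -0.15, -0.004]
ft_force: [1.1, 8.6, 5.3]
finger_gap: 0.02
```

Call:
play_rows(moves=[[[-0.06,0,0],0,10],[[0,0,0],0,10]])

```text
t: 29.2
ee_pos: [0.5817, 0.0498, 0.2605]
orientation: [-3.134, -0.152, -0.007]
ft_force: [1.9, 9.6, 3.0]
finger_gap: 0.0198
```

Call:
play_rows(moves=[[[-0.06,0.02,0],0,10],[[0,0,0],0,10]])

```text
t: 29.4
ee_pos: [0.5808, 0.0494, 0.2605]
orientation: [-3.132, -0.151, -0.015]
ft_force: [8.3, 12.9, -2.8]
finger_gap: 0.0199
```

Call:
play_rows(moves=[[[-0.06,0.02,0],0,10],[[0,0,0],0,10]])

```text
t: 29.6
ee_pos: [0.5797, 0.0489, 0.2606]
orientation: [-3.13, -0.147, -0.022]
ft_force: [13.5, 17.6, -6.0]
finger_gap: 0.02
```

```bash
python3 -c "
from look import *
p=imaging.get_image('scene')
save(p,'s3.png'); a=cv2.imread('pics/s3.png')[210:370,210:430];cv2.imwrite('pics/s3z.png',cv2.resize(a,None,fx=3.5,fy=3.5,interpolation=cv2.INTER_CUBIC))
"
```

```text
(no output)
```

View pics/s3z.png

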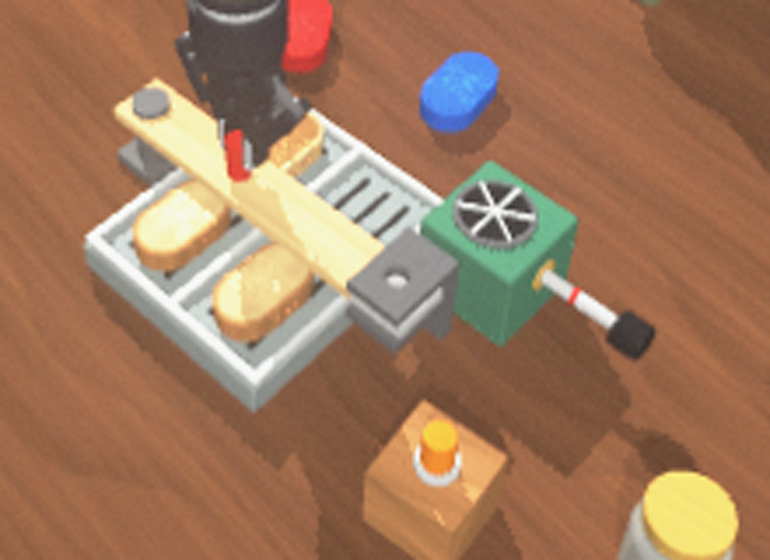

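Call:
play_rows(moves=[[[0.06,-0.03,0],0,10],[[0,0,0],0,55],[[0,0,0],0,55],[[0,0,0],0,55],[[0,0,-0.5],0,55],[[0,0,-0.8],0,55],[[0,0,-0.8],0,55],[[0,0,0],0,55]])

```text
t: 30.45
ee_pos: [0.5796, 0.0465, 0.3701]
orientation: [3.137, 0.151, 0.017]
ft_force: [0.1, -0.6, -0.7]
finger_gap: 0.0555
```

```bash
python3 - <<'E'
from look import *
T=[]
for n in ("scene","top"):
    p=imaging.get_image(n); C=cloud(p)
    for l,z in (('pin_collar',.066),('bar_handle',.112),('fork_hole',.088)):
        for r in nets.tip_of(p,l)[:2]: print(n,l,round(r['score'],2),np.round(r['location'],1),np.round(atz(p,r['location'],z),4))
    c=C[...,:2];z=C[...,2]; b=p["color"].astype(int)
    m=(np.linalg.norm(c-[.645,.339],axis=2)<.03)&(z>.095); print("pin head",cv2.minAreaRect((c[m]*1000).astype(np.float32)),m.sum(), np.median(z[m]))
    m=(np.linalg.norm(c-[.645,.339],axis=2)<.06)&(z>.06)&(z<.075); print("rest",cv2.minAreaRect((c[m]*1000).astype(np.float32)),m.sum())
    m=(np.linalg.norm(c-[.586,.051],axis=2)<.03)&(z>.107)&(z<.12); print("handle top",c[m].mean(0),m.sum())
    uv=cv2.projectPoints(np.array([[.569,.2205,.088]]),cv2.Rodrigues(np.array(p["R"]))[0],np.array(p["t"],float),np.array(p["intrinsics"],float),np.array([p["k1"],0,0,0,0.]))[0][0,0]
    print("pred fork px",uv); u,v=uv.astype(int)
    T.append(cv2.resize(b[v-18:v+19,u-18:u+19,::-1].astype(np.uint8),(390,390),interpolation=cv2.INTER_NEAREST)); print("crop origin",u-18,v-18)
cv2.imwrite("pics/fork.png",np.hstack(T))
plan((.645,.339,.2,5.5),(.645,.339,.078,5.5))
E
```

```text
scene pin_collar 0.44 [335.1 339.1] [0.6358 0.3349 0.066 ]
scene pin_collar 0.31 [203.8 160. ] [ 0.4853 -0.5363  0.066 ]
scene bar_handle 0.71 [277.6 252.2] [0.5912 0.0598 0.112 ]
scene fork_hole 0.69 [320.5 290.7] [0.577  0.2207 0.088 ]
pin head ((645.3466796875, 342.1176452636719), (22.396121978759766, 21.719341278076172), 51.317115783691406) 91 0.1047202051103298
rest ((644.0667724609375, 340.1966552734375), (73.09451293945312, 70.64566802978516), 11.637029647827148) 715
handle top [0.58682921 0.05447397] 46
pred fork px [322.66896825 289.02376066]
crop origin 304 271
top pin_collar 0.36 [181.  170.8] [0.6485 0.3415 0.066 ]
top bar_handle 0.72 [252.3 182.2] [0.5832 0.0548 0.112 ]
top bar_handle 0.61 [183.9 174.4] [0.6213 0.3199 0.112 ]
top fork_hole 0.91 [209.2 190. ] [0.562  0.2252 0.088 ]
top fork_hole 0.48 [183.4 175.8] [0.6219 0.3269 0.088 ]
pin head ((645.952392578125, 337.2876281738281), (18.866992950439453, 16.990543365478516), 44.61719512939453) 25 0.10323658741134684
rest ((644.7339477539062, 336.7347106933594), (72.22492218017578, 67.02993774414062), 12.581110000610352) 239
handle top [0.58377274 0.05013513] 16
pred fork px [210.40306506 188.22894219]
crop origin 192 170
at [0.5775 0.0469 0.1897] 5.5
twist 0.0  units [ 1.9  -5.69 -0.21]  min rows 6.0
twist 0.0  units [0.   0.   2.44]  min rows 2.4
```

View pics/fork.png

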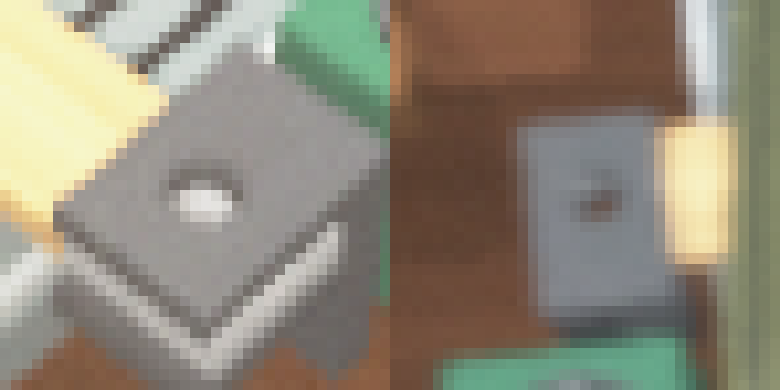

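Call:
play_rows(moves=[[[0.27,-0.81,0],0,60],[[0.27,-0.81,0],0,60],[[0.27,-0.81,0],0,60],[[0.27,-0.81,0],0,60],[[0.27,-0.81,0],0,60],[[0.27,-0.82,0],0,60],[[0.27,-0.82,0],0,60],[[0,0,0.6],0,60],[[0,0,0.6],0,60],[[0,0,0],0,60]])

```text
t: 31.85
ee_pos: [0.6424, 0.3391, 0.2977]
orientation: [3.133, 0.153, -0.018]
ft_force: [-1.0, -1.0, -1.1]
finger_gap: 0.0598
```

Call:
play_rows(moves=[[[0,0,0],0,60]])

```text
t: 31.95
ee_pos: [0.6443, 0.3392, 0.3029]
orientation: [3.137, 0.152, -0.005]
ft_force: [-0.0, -0.2, 0.6]
finger_gap: 0.0602
```

```bash
python3 -c "
from h import *
plan((.645,.3395,.079,5.5)); print(ctrl.get_obs()['q'])"
```

```text
at [0.6443 0.3392 0.1299] 5.5
twist 0.0  units [ 0.01 -0.01  1.02]  min rows 1.0
[ 4.26564215e-01  5.93844719e-01  1.27672606e+00 -2.91474904e-05
  1.27426653e+00  1.90069955e+00]
```

Call:
play_rows(moves=[[[0.01,-0.01,0.5],0,60],[[0,0,0.35],0,60],[[0,0,0.16],0,60],[[0,0,0],0,60],[[0,0,0],0,12],[[0,0,0],0,12],[[0,0,0],0,12],[[0,0,0],0,12],[[0,0,0],0,12]])

```text
t: 32.85
ee_pos: [0.6456, 0.34, 0.2556]
orientation: [-3.137, -0.152, -0.005]
ft_force: [-1.1, -1.0, 6.0]
finger_gap: 0.022
```

Call:
play_rows(moves=[[[0,0,0],0,60],[[0,0,0],0,60],[[0,0,0],0,60],[[0,0,0],0,60]])

```text
t: 33.25
ee_pos: [0.6448, 0.3398, 0.2533]
orientation: [3.138, 0.152, -0.001]
ft_force: [0.1, 0.6, -0.1]
finger_gap: 0.0604
```

Call:
play_rows(moves=[[[0,0,0],-8.5,60],[[0,0,0],-8.5,60],[[0,0,0],-8.5,60],[[0,0,0],-8.5,60],[[0,0,0],-8.5,60],[[0,0,0],-8.5,60],[[0,0,0],-8.5,60],[[0,0,0],-8.5,60],[[0,0,0],-8.5,60],[[0,0,0],-8.5,60]])

```text
t: 34.25
ee_pos: [0.6449, 0.3398, 0.2533]
orientation: [-2.204, -2.238, 0.001]
ft_force: [0.6, 0.4, 0.2]
finger_gap: 0.0598
```

Call:
play_rows(moves=[[[0,0,0],-5,60],[[0,0,0],0,60],[[0,0,0],0,12],[[0,0,0],0,12],[[0,0,0],0,12],[[0,0,0],0,12],[[0,0,0],0,12]])

```text
t: 34.95
ee_pos: [0.645, 0.3399, 0.2539]
orientation: [2.112, 2.326, 0.001]
ft_force: [0.3, 0.4, 1.3]
finger_gap: 0.0219
```

Call:
play_rows(moves=[[[0,0,-0.4],0,12],[[0,0,-0.6],0,12],[[0,0,-0.6],0,12],[[0,0,-0.7],0,12],[[0,0,0],0,12],[[0,0,0],0,12]])

```text
t: 35.55
ee_pos: [0.6449, 0.3399, 0.3695]
orientation: [2.111, 2.326, 0.003]
ft_force: [0.0, 0.0, -3.3]
finger_gap: 0.0221
```

```bash
python3 -c "
from h import *
plan((.569,.2195,.20,95.5)); print(ctrl.get_obs()['ft_force'],ctrl.get_obs()['finger_gap'])"
```

```text
at [0.6449 0.3399 0.1965] 95.5
twist 0.0  units [-2.25 -1.74 -0.07]  min rows 2.8
[ 0.00386404  0.0345375  -3.3282629 ] 0.022137392338174848
```

Call:
play_rows(moves=[[[-0.55,-0.43,0],0,12],[[-0.55,-0.43,0],0,12],[[-0.55,-0.43,0],0,12],[[-0.6,-0.45,0],0,12],[[0,0,0.2],0,12],[[0,0,0.2],0,12],[[0,0,0],0,12],[[0,0,0],0,12],[[0,0,0],0,12]])

```text
t: 36.45
ee_pos: [0.5698, 0.2203, 0.3483]
orientation: [-2.11, -2.327, -0.0]
ft_force: [-0.1, 0.0, -1.2]
finger_gap: 0.0218
```

```bash
python3 - <<'E'
from look import *
P,th=pose();print(P,th,ctrl.get_obs()['ft_force'])
T=[]
for n in ("scene","top"):
    p=imaging.get_image(n)
    w=np.array([[.569,.2195,.088],[P[0],P[1],P[2]-.015],[P[0],P[1],P[2]-.077]])
    uv=cv2.projectPoints(w,cv2.Rodrigues(np.array(p["R"]))[0],np.array(p["t"],float),np.array(p["intrinsics"],float),np.array([p["k1"],0,0,0,0.]))[0][:,0]
    u,v=uv[0].astype(int); u-=22;v-=26
    im=cv2.resize(p["color"][v:v+37,u:u+37,::-1],(390,390),interpolation=cv2.INTER_CUBIC)
    for q,col in zip(uv,((0,0,255),(255,0,0),(0,255,0))): cv2.circle(im,tuple(((q-[u,v]+.5)*10.54).astype(int)),4,col,-1)
    T.append(im)
cv2.imwrite("pics/pinov.png",np.hstack(T))
plan((.569,.2195,.15,95.5))
E
```

```text
[0.56984285 0.2203056  0.17534047] 95.59078753598833 [-0.13975777  0.02140034 -1.1636132 ]
at [0.5697 0.2202 0.1758] 95.6
twist 0.1  units [-0.01 -0.01  0.52]  min rows 0.5
```

View pics/pinov.png

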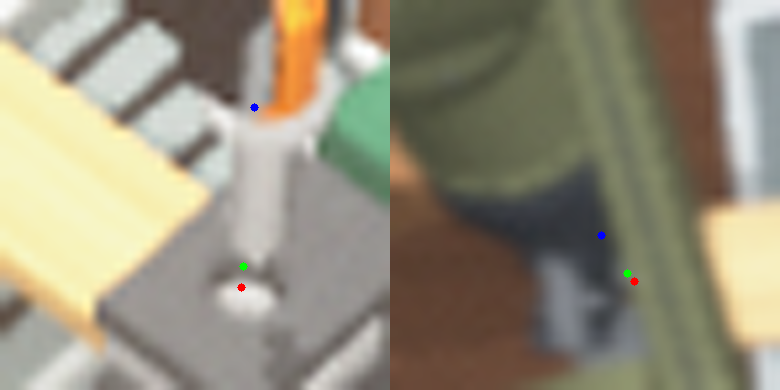

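Call:
play_rows(moves=[[[-0.03,0.03,0.1],0,12],[[0,0,0.1],0,12],[[0,0,0.1],0,12],[[0,0,0],0,12]])

```text
t: 36.95
ee_pos: [0.5704, 0.2179, 0.3325]
orientation: [-2.111, -2.325, 0.003]
ft_force: [-0.1, -1.0, -1.6]
finger_gap: 0.0224
```

Call:
play_rows(moves=[[[0,0,0.06],0,12],[[0,0,0.06],0,12],[[0,0,0],0,12]])

```text
t: 37.25
ee_pos: [0.5707, 0.2181, 0.3273]
orientation: [-2.111, -2.326, 0.001]
ft_force: [0.5, -0.3, -0.7]
finger_gap: 0.0219
```

Call:
play_rows(moves=[[[0,0,0.07],0,12],[[0,0,0.07],0,12],[[0,0,0.06],0,12],[[0,0,0],0,12]])

```text
t: 37.65
ee_pos: [0.5707, 0.2181, 0.3171]
orientation: [-2.111, -2.326, 0.001]
ft_force: [0.0, 0.3, -0.6]
finger_gap: 0.0218
```

Call:
play_rows(moves=[[[0,0,0.07],0,12],[[0,0,0.07],0,12],[[0,0,0.06],0,12],[[0,0,0],0,12]])

```text
t: 38.05
ee_pos: [0.5707, 0.2181, 0.3071]
orientation: [-2.111, -2.326, 0.001]
ft_force: [-0.6, -0.0, -0.8]
finger_gap: 0.0218
```

Call:
play_rows(moves=[[[0,0,0.08],0,12],[[0,0,0.08],0,12],[[0,0,0.08],0,12],[[0,0,0],0,12]])

```text
t: 38.45
ee_pos: [0.5707, 0.2181, 0.2949]
orientation: [-2.111, -2.326, 0.001]
ft_force: [0.2, 0.1, -1.4]
finger_gap: 0.022
```

Call:
play_rows(moves=[[[0,0,0.08],0,12],[[0,0,0.08],0,12],[[0,0,0.08],0,12],[[0,0,0],0,12]])

```text
t: 38.85
ee_pos: [0.5707, 0.2181, 0.283]
orientation: [-2.111, -2.326, 0.001]
ft_force: [-0.0, 1.2, -0.4]
finger_gap: 0.0224
```

Call:
play_rows(moves=[[[0,0,0.07],0,12],[[0,0,0.06],0,12],[[0,0,0],0,12]])

```text
t: 39.15
ee_pos: [0.5707, 0.2181, 0.2767]
orientation: [-2.111, -2.326, 0.001]
ft_force: [0.6, -0.1, -1.4]
finger_gap: 0.0223
```

Call:
play_rows(moves=[[[0,0,0.04],0,12],[[0,0,0],0,12]])

```text
t: 39.35
ee_pos: [0.5709, 0.2181, 0.2759]
orientation: [2.111, 2.326, 0.001]
ft_force: [-1.5, 0.6, 2.9]
finger_gap: 0.022
```

Call:
play_rows(moves=[[[0,0,0.04],0,12],[[0,0,0],0,12]])

```text
t: 39.55
ee_pos: [0.5708, 0.2181, 0.2758]
orientation: [2.111, 2.326, 0.002]
ft_force: [-4.8, -1.8, 14.2]
finger_gap: 0.0221
```

Call:
play_rows(moves=[[[0,0,0.04],0,12],[[0,0,0],0,12]])

```text
t: 39.75
ee_pos: [0.5707, 0.2181, 0.2757]
orientation: [2.11, 2.325, 0.004]
ft_force: [-6.9, -3.1, 23.8]
finger_gap: 0.0218
```

Call:
play_rows(moves=[[[0,0,-0.08],0,12],[[0,0,0],0,50],[[0,0,0],0,50],[[0,0,0],0,50],[[0,0,-0.4],0,50],[[0,0,-0.8],0,50],[[0,0,-0.7],0,50],[[0,0,0],0,60]])

```text
t: 40.55
ee_pos: [0.5728, 0.2187, 0.3752]
orientation: [2.108, 2.323, 0.013]
ft_force: [1.2, 0.5, -0.1]
finger_gap: 0.0597
```

```bash
python3 - <<'E'
from look import *
for n in("scene","top"):
    p=imaging.get_image(n); C=cloud(p); c=C[...,:2];z=C[...,2]
    m=(np.linalg.norm(c-[.456,.353],axis=2)<.035)&(z>.05)&(z<.08)&(p["color"].max(2)<90)
    print(n,"knob",cv2.minAreaRect((c[m]*1000).astype(np.float32)),m.sum())
    m=(np.linalg.norm(c-[.569,.22],axis=2)<.02)&(z>.115); print("pin head",np.median(z[m]) if m.sum() else 0,c[m].mean(0))
save(p,"x.png"); p=imaging.get_image("scene"); cv2.imwrite("pics/s4.png",cv2.resize(p["color"][210:370,230:430,::-1],None,fx=3.5,fy=3.5,interpolation=cv2.INTER_CUBIC))
plan((.456,.353,.17,95.5),(.456,.353,.04,95.5))
E
```

```text
scene knob ((457.6750183105469, 357.8641662597656), (28.102149963378906, 23.945032119750977), 1.5353208780288696) 114
pin head 0.6125045297882074 [0.57264939 0.222887  ]
top knob ((454.8804016113281, 357.04266357421875), (27.254804611206055, 13.633661270141602), 17.970827102661133) 24
pin head 0.6091261048729641 [0.56786513 0.21972428]
at [0.5705 0.218  0.1963] 95.5
twist 0.0  units [ 2.91 -2.02  0.53]  min rows 3.6
twist 0.0  units [0.  0.  2.6]  min rows 2.6
```

View pics/s4.png

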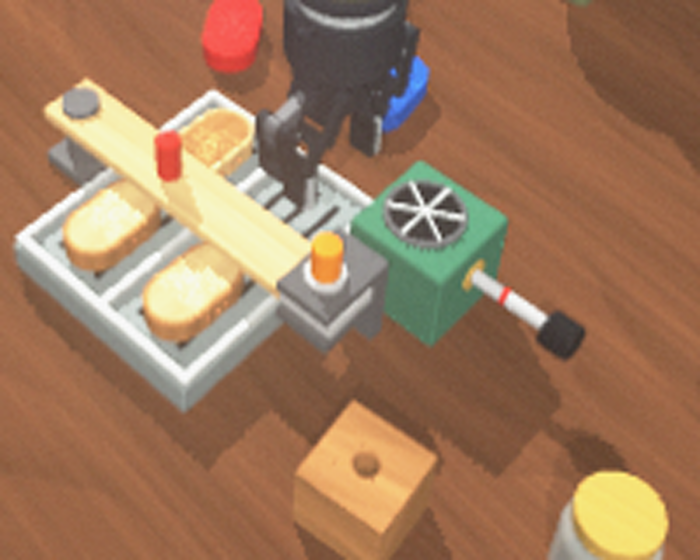

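Call:
play_rows(moves=[[[0.58,-0.4,0],0,60],[[0.58,-0.4,0],0,60],[[0.6,-0.4,0],0,60],[[0.6,-0.4,0],0,60],[[0.59,-0.42,0],0,60],[[0,0,0.7],0,60],[[0,0,0.7],0,60],[[0,0,0.6],0,60],[[0,0,0],0,60],[[0,0,0],0,60]])

```text
t: 41.7
ee_pos: [0.4556, 0.3549, 0.2687]
orientation: [-2.111, -2.325, 0.006]
ft_force: [1.2, -0.1, 0.6]
finger_gap: 0.0602
```

```bash
python3 -c "
from h import *
plan((.456,.355,.042,95.5)); print(ctrl.get_obs()['ft_force'])"
```

```text
at [0.4556 0.3549 0.0957] 95.5
twist 0.0  units [0.   0.01 1.07]  min rows 1.1
[ 1.18663341 -0.12053938  0.61019712]
```

Call:
play_rows(moves=[[[0,0,0.5],0,60],[[0,0,0.35],0,60],[[0,0,0.22],0,60],[[0,0,0],0,60],[[0,0,0],0,20],[[0,0,0],0,20],[[0,0,0],0,20],[[0,0,0],0,20],[[0,0,0],0,20]])

```text
t: 42.6
ee_pos: [0.4568, 0.3555, 0.2182]
orientation: [2.111, 2.326, 0.005]
ft_force: [0.5, -0.2, 6.4]
finger_gap: 0.0279
```

Call:
play_rows(moves=[[[-0.1,0,0],0,20],[[-0.1,0,0],0,20],[[-0.1,0,0],0,20],[[0,0,0],0,20]])

```text
t: 43.0
ee_pos: [0.4583, 0.3401, 0.2181]
orientation: [2.11, 2.325, 0.004]
ft_force: [1.2, -2.2, 6.9]
finger_gap: 0.0278
```

Gripped and moving; 15.5 of 25 mm done.

Call:
play_rows(moves=[[[-0.1,0,0],0,20],[[-0.09,0,0],0,20],[[0,0,0],0,20],[[0,0,0],0,20]])

```text
t: 43.4
ee_pos: [0.4592, 0.3308, 0.2181]
orientation: [2.11, 2.325, 0.004]
ft_force: [0.1, -0.9, 7.7]
finger_gap: 0.0278
```

Call:
play_rows(moves=[[[0,0,-0.03],0,60],[[0,0,0],0,60],[[0,0,0],0,60],[[0,0,-0.4],0,60],[[0,0,-0.8],0,60],[[0,0,-0.8],0,60],[[0,0,-0.8],0,60],[[0,0,-0.8],0,60],[[0,0,0],0,60]])

```text
t: 44.3
ee_pos: [0.4599, 0.3318, 0.4043]
orientation: [2.109, 2.324, 0.018]
ft_force: [1.0, 0.7, 0.8]
finger_gap: 0.0604
```

```bash
python3 - <<'E'
from look import *
p=lids(cams=("scene",)); save(p,"s5.png"); cv2.imwrite("pics/s5z.png",cv2.resize(p["color"][170:390,170:450,::-1],None,fx=2.7,fy=2.7,interpolation=cv2.INTER_CUBIC))
lids(cams=("top",))
E
```

```text
scene lid1 0.84 ztop 0.057 at 525 36 84x57 long axis 15
scene lid1 0.73 ztop 0.057 at 646 46 79x54 long axis 5
scene lid1 0.60 ztop 0.057 at 637 141 79x54 long axis 4
scene lid1 0.58 ztop 0.069 at 645 341 71x71 long axis 12
scene sander 0.55 ztop 0.040 at 530 -444 120x67 long axis -1
scene sander 0.20 ztop 0.011 at 528 -441 179x115 long axis -2
top lid1 0.72 ztop 0.057 at 640 139 73x51 long axis 7
top lid1 0.61 ztop 0.058 at 650 44 70x51 long axis 6
top lid1 0.53 ztop 0.057 at 523 33 75x50 long axis 10
top sander 0.87 ztop 0.041 at 530 -447 120x63 long axis -1
```

View pics/s5z.png

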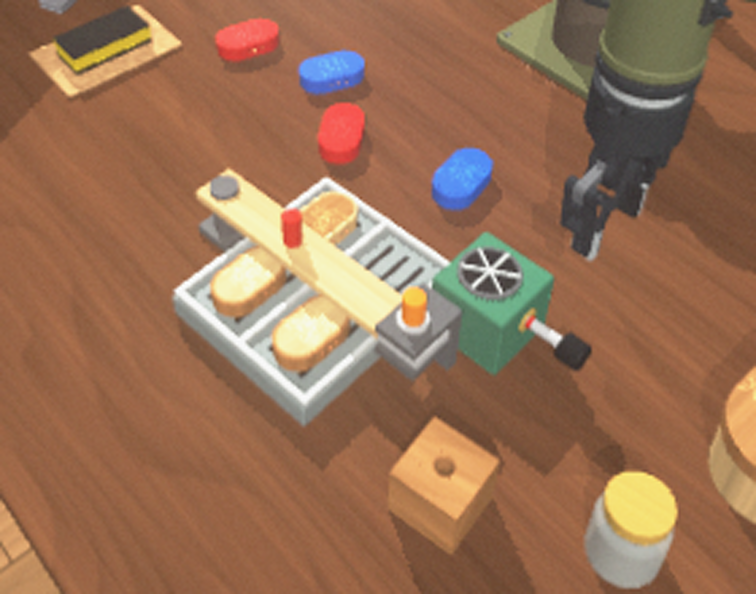

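```bash
python3 -c "
from station import finish_job
print(finish_job())"
```

```text
the job is handed in; nothing more can be done
None
```

The job is done and handed in at about 45 s of robot time. No verdict was reported.

What I did, in order:
- **Sanding block:** laid flat on the cork mat.
- **Lids:** three wooden lids were present, and each lies flat in its own pocket. The blue and red look-alikes were left alone.
- **Bar:** swung closed until the force rose sharply at its stop.
- **Pin:** pushed through the fork and bar. Downward motion stopped at the expected collar height, with up to about 24 N on the tool.
- **Damper rod:** pushed in 24.8 mm and released.

What the last checks showed:
- The final picture shows the sanding block on the mat, the lids under the bar and the pin's collar on the fork. The rod's red ring lies just outside the fan box. The jar shows no sign of being touched.
- The big oval box is only partly in that picture and the brush is outside it. I did not re-measure any of the bystanders, but the arm never worked near them.

Two things are less certain:
- **Odd lid:** one of the three lids has a darker top. I took it for a lid because its size and height match and it is neither blue nor red.
- **Camera agreement:** the two cameras disagreed by 2 to 5 mm, so I used values between them. With the bar across the lids, the final lid readings are of partly hidden shapes. The clear readings before closing the bar put all three within a few millimetres of their pocket centres.

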